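Pump up the panel clamp and find the socket for its nut

TASK

Pump up the hydraulic clamp that holds the relief panel on the bench: press its hand lever right down and let it come fully up again, three times. Then try the sockets on the hex nut in the middle of the clamp's bridge until you find the one that goes fully home, down over the nut until its rim rests on the washer, and finish while still gripping it there; do not let go. Leave the other two sockets standing upright on the bench top, released, and do not disturb the small standing figure, the rosette and the gouge lying near them.

Things in the scene. Friction and masses are not known exactly. Their poses are not given: they have to be found in the camera images.
- seat (a point): Upper face of the washer (60 mm across) under the clamp's hex nut, on the nut's vertical axis, 56 mm above the bench; z up. The nut is 18 mm high with a bevelled top, two flats facing +y and -y of this point (repeats every 60 degrees). It is 24, 30 or 36 mm across flats, another from time to time; its 15 mm thick stud stands 26, 14 or 2 mm above it respectively.
- clamp: The fixed clamp unit, origin on the bench below the nut, axes as seat. Base plate 10 mm thick from x -110 to 170, y -120 to 300 mm. Pale panel 190 x 150 mm under a grey bridge (64 mm in x, 230 mm in y). On a wooden block at x 138 mm, y -50 and 50 mm, two spare nuts on studs are parked at the same height as the clamp's nut: not to be used.
- socket_small_mid (a point): The small socket, steel, 100 mm tall: dark cylinder 44 mm across, 60 mm tall, mouth down; on it the drive adapter to grip, a bright square block 30 x 30 mm, 40 mm tall, sides facing the point's x and y. Point: on its axis at mid-height, 50 mm above the rim, 30 mm below the adapter's middle. The three sockets differ only in width and bore; 0.28 to 0.8 kg. It fits the smallest nut.
- socket_medium_mid (a point): The medium socket, 50 mm across, else outwardly as the small one, point at the same place; it fits the middle nut. In each socket the hexagonal bore, hidden below, has two flats facing +y and -y of its point (repeats every 60 degrees) and a bevelled mouth. Where it fits there is 1.4 mm of play on each side of the nut and at least 8 degrees of turn.
- socket_large_mid (a point): The large socket, 56 mm across, else outwardly as the small one, point at the same place; it fits the largest nut. The fitting socket's rim goes down to the washer. Too small a socket stops on the nut's top, its rim 12 to 18 mm above the washer; too large a one goes loosely over the nut but stops on the stud's end, 8 mm above the washer (20 mm for the large socket on the smallest nut).
- pump_lever (a joint): Angle of the pump's hand lever, rad: 0 fully up, where its spring holds it, 0.70 fully down. Beyond 0.60 it counts as right down, below 0.08 as fully up. Pressing on the pad takes about 3 N at the top to 10 N at the bottom; let go, it springs up by itself in about half a second.
- pump_pad (a point): Middle of the upper face of the black pad at the lever's end, to be pressed from above; it moves with the lever. Pad 55 mm along the lever, 34 mm across, 14 mm thick. It is about 74 mm above the hinge axis with the lever up, 35 mm below it with the lever fully down.
- pump_hinge (a point): Middle of the lever's level hinge axis (along this point's y), 95 mm above the bench. The lever reaches from it to -x of this point, 160 mm to the pad's middle, rising 0.436 rad above level when up, 0.264 rad below level when fully down; the pad's upper face lies 7 mm above the lever's middle line. Cheeks round the hinge reach 14 mm above the axis.
- figure: a standing carved wooden figure on a stepped square foot 52 mm wide, 150 mm tall; origin under its foot. A bystander: leave it where it is.
- rosette: a small turned wooden rosette, 40 mm across, 24 mm high; origin under its middle. A bystander: leave it where it is.
- gouge: a carving gouge lying flat along its x axis: wooden handle 110 mm long (-x), 24 mm thick, flat steel blade 120 mm long (+x); origin on the bench where handle and blade meet. A bystander: leave it where it is.

How it is judged:
On the way, in this order (a step that is already met when the one before it is completed fails the run):
1. the pump lever is pressed down for the first full stroke (value of joint pump_lever above 0.6 rad), for 0.03 s.
2. the pump lever is fully up again after the first stroke (value of joint pump_lever below 0.08 rad), for 0.03 s.
3. the pump lever is pressed down for the second full stroke (value of joint pump_lever above 0.6 rad), for 0.03 s.
4. the pump lever is fully up again after the second stroke (value of joint pump_lever below 0.08 rad), for 0.03 s.
5. the pump lever is pressed down for the third full stroke (value of joint pump_lever above 0.6 rad), for 0.03 s.
6. the pump lever is fully up again after the third stroke (value of joint pump_lever below 0.08 rad), for 0.03 s.
7. a socket, held in the gripper, sits fully home on the clamp nut (((horizontal distance between socket_small_mid and seat below 0.005 m and z of socket_small_mid in the frame of seat between 0.046 and 0.054 m and angle between socket_small_mid's own z axis and vertical below 0.07 rad and contact force between the fingers and socket_small above 3 N) or (horizontal distance between socket_medium_mid and seat below 0.005 m and z of socket_medium_mid in the frame of seat between 0.046 and 0.054 m and angle between socket_medium_mid's own z axis and vertical below 0.07 rad and contact force between the fingers and socket_medium above 3 N) or (horizontal distance between socket_large_mid and seat below 0.005 m and z of socket_large_mid in the frame of seat between 0.046 and 0.054 m and angle between socket_large_mid's own z axis and vertical below 0.07 rad and contact force between the fingers and socket_large above 3 N))), for 0.2 s.
At the end, for the whole second after the job is handed in: One socket fully home on the clamp nut (axes within 5 mm, rim within 4 mm of the washer, within 4 degrees of upright), gripped with over 3 N; the other two upright, at rest and released on the bench top; the pump lever fully up (under 0.08 rad) (value of joint pump_lever below 0.08 rad and ((horizontal distance between socket_small_mid and seat below 0.005 m and z of socket_small_mid in the frame of seat between 0.046 and 0.054 m and angle between socket_small_mid's own z axis and vertical below 0.07 rad and contact force between the fingers and socket_small above 3 N and height (world z) of socket_medium_mid between 0.045 and 0.055 m and angle between each of socket_medium_mid, socket_large_mid's own z axis and vertical below 0.1 rad and linear speed of each of socket_medium, socket_large below 0.03 m/s and contact force between the fingers and socket_medium below 0.1 N and height (world z) of socket_large_mid between 0.045 and 0.055 m and contact force between the fingers and socket_large below 0.1 N) or (horizontal distance between socket_medium_mid and seat below 0.005 m and z of socket_medium_mid in the frame of seat between 0.046 and 0.054 m and angle between socket_medium_mid's own z axis and vertical below 0.07 rad and contact force between the fingers and socket_medium above 3 N and height (world z) of socket_small_mid between 0.045 and 0.055 m and angle between each of socket_small_mid, socket_large_mid's own z axis and vertical below 0.1 rad and linear speed of each of socket_small, socket_large below 0.03 m/s and contact force between the fingers and socket_small below 0.1 N and height (world z) of socket_large_mid between 0.045 and 0.055 m and contact force between the fingers and socket_large below 0.1 N) or (horizontal distance between socket_large_mid and seat below 0.005 m and z of socket_large_mid in the frame of seat between 0.046 and 0.054 m and angle between socket_large_mid's own z axis and vertical below 0.07 rad and contact force between the fingers and socket_large above 3 N and height (world z) of socket_small_mid between 0.045 and 0.055 m and angle between each of socket_small_mid, socket_medium_mid's own z axis and vertical below 0.1 rad and linear speed of each of socket_small, socket_medium below 0.03 m/s and contact force between the fingers and socket_small below 0.1 N and height (world z) of socket_medium_mid between 0.045 and 0.055 m and contact force between the fingers and socket_medium below 0.1 N))); the arm keeps its last pose, push and grip.
It fails at once if the figure, the rosette or the gouge is shifted by more than 40 mm, or the figure tipped (distance of any of figure, rosette, gouge from where it was at the start of the episode above 0.04 m or angle between figure's own z axis and vertical above 0.6 rad).
It also fails if it takes over 64 s, if anything falls off the work surface, if the arm or the gripper's body presses on something with over 40 N, if the wrist force passes 120 N, or if a joint passes its speed limit or range.

ROBOT

A 7-joint arm with a two-finger parallel gripper is mounted at the origin on the work surface. World frame = base frame: x ahead of the robot, y to its left, z up, the work surface at z = 0. Lengths are in m, angles in rad, forces in N, time in s.
With the tool pointing down it reaches from about 0.4 to 0.85 m from the base axis. Payload 10.4 kg.
Tool frame: the origin (TCP) lies midway between the tips of the shut fingers; the grasp point (between the pads) lies 19 mm behind it; z points along the fingers, y is the line along which they close (so a half turn about z gives the same grasp; the last joint's range is limited). The gripper opens to 87 mm and grips with 3 to 60 N. Pads are 19 mm wide; open, the fingers measure 117 mm over their backs; the gripper's body (75 mm by 190 mm) begins 51 mm behind the grasp point.
Start: joints at [-1.317, 0.332, -0.065, 1.46, 0.022, 1.35, -0.088], TCP at [0.171, 0.601, 0.223] pointing down, gripper open.
Joint ranges: [-2.6, 2.6], [-0.5, 2.12], [-1.47, 1.34], [0.16, 2.42], [-1.27, 4.41], [0.06, 2.06], [-2.6, 2.6]. Speed limits (rad/s): [2.22, 2.22, 2.79, 2.79, 3.14, 3.14, 3.14].

INTERFACE

Orientations are given as a unit quaternion [x, y, z, w].
In Python, from bench import r gives the robot as it stands.
- The arm moves only by the tool arm_command, never from a script. Its arguments are lists of equal length, an entry for each row: "xyz": the shift along the world's x, y, z in m, a list of three; "rot": the turn, a rotation vector about the world's x, y, z in rad, a list of three. In form: {"xyz": [[tx, ty, tz], ...], "rot": [[ax, ay, az], ...]}. A call has 1 to 20 rows; each row is the pose to reach, as a shift and turn from the pose commanded when the call began; what a row does not reach only later rows make up. A row lasts 1/12 s, in which the tool goes at most 41.7 mm and 7.16 degrees, less where a joint would pass 70% of its speed; a pose out of reach is approached as far as the arm can. A call with a gripper value outside its range is refused whole. "grip" is the opening, from 0 (shut) to 1 (fully open), set as the call begins (left out, the last holds). The fingers move at their own pace and stop on an object; "squeeze" is the grip in N (left out, the last holds). Time passes only in rows, so rows that repeat a pose let the fingers close. It gives the time, the measured TCP pose, the force, the opening and the grip force at its end, in the units of the state.
- r.read_state(): the state, without advancing time (a new reading comes with each control period).
- r.camera(name): name is "scene" or "top"; returns the picture (480x640x3 uint8, red, green, blue); there is no depth.
- r.camera_model(name): a dict with "fx", "fy", "cx", "cy" (pixels), "T" (4x4, takes a point from camera to world coordinates). Camera axes: x right, y up, looking along -z (the intrinsics and any distortion apply to the point x, -y, -z); pixel columns grow to the right and rows downward; lengths in m; the calibration is good to about 2 mm. A picture is of the moment at which its call begins. camera_model takes no time and is no camera call.
- r.close_job(): hands the job in; it is judged then, once.
Trained networks look in the newest picture that a camera, given by its name, has taken for a name from the list of things; names that differ only in an ending like _2 or _b are one class to them, and where a whole thing is asked for, a point or a joint stands for the part that bears it (a point fixed in the world has none). Each returns a list of dicts, best first, with "conf" (0 to 1); they miss things now and then, are a little off and sometimes report something else, mostly with a low value. They report only what shows in the picture. A call takes as long as a camera call.
- r.look_for(label, camera): "at" ([x, y, z] in m, in the coordinates of the camera as it stood for that picture, good to about 4 mm: the middle of the surface that is visible of it).
- r.spot_point(label, camera): "at" ([x, y, z] in m, in the coordinates of the camera as it stood for that picture, good to about 4 mm: a listed point, or the origin of a listed thing).
The state is a dict: "time": time; "joint_positions": joint angles; "joint_vel": joint speeds; "joint_torque": joint torques, N m; "ee_pos": TCP position; "eef_rot": TCP orientation; "ft_force": force on the tool from outside, world axes, zero at the start; "torque": the same for the moment, N m; "width": finger opening in m; "grip_force": force on a finger pad.
Only numpy, scipy, OpenCV 4.12 (cv2) and the standard library are available. Lean on these libraries where they do the work, as an engineer would, in place of code of your own. Each camera call takes 0.05 s, during which the arm holds its last target. There are 200 camera calls.

## Working session

There is one attempt and no reset: what is moved stays moved. The work goes in short steps, Python scripts to look and compute and a tool call to move; the robot and the scene stay as the last step left them, time stands still between calls to the robot, and variables do not carry over. Pictures are saved under pics/ and viewed, at most 10 in all, crops included, and the job is handed in when it is done.

Besides the shell and the picture viewer there is one more tool, called as name(argument=value, ...) on one line, values as JSON. arm_command: Moves the arm, as the interface text tells. Its arguments: {"type":"object","properties":{"xyz":{"type":"array"},"rot":{"type":"array"},"grip":{"type":"number"},"squeeze":{"type":"number"}},"required":["xyz","rot"]}

```bash
mkdir -p pics; cat > h.py <<'E'
from bench import r
import numpy as np, cv2
def w(cam,at):
    T=np.array(r.camera_model(cam)["T"]); return (T@np.append(at,1))[:3]
def snap(cam,name=None):
    im=r.camera(cam)
    if name: cv2.imwrite("pics/"+name,im[:,:,::-1])
    return im
def pts(names,cam,f="spot_point"):
    for n in names:
        for d in getattr(r,f)(n,cam)[:2]:
            print(cam,f,n,round(d["conf"],2),w(cam,d["at"]).round(4))
E
python3 - <<'E'
from h import *
L=["seat","clamp","socket_small_mid","socket_medium_mid","socket_large_mid","pump_pad","pump_hinge","figure","rosette","gouge"]
for c in("top","scene"):
    snap(c,c+"0.png"); pts(L,c)
    m=r.camera_model(c); print({k:m[k] for k in m if k!="T"}, np.array(m["T"]).round(3).tolist())
s=r.read_state(); print(s["time"],s["ee_pos"],s["eef_rot"],s["ft_force"],s["width"])
E
```

```text
top spot_point seat 0.58 [0.5427 0.0404 0.0544]
top spot_point clamp 0.92 [ 0.5452  0.0424 -0.0007]
top spot_point socket_small_mid 0.98 [ 0.5895 -0.3241  0.0474]
top spot_point socket_medium_mid 0.66 [ 0.4357 -0.2074  0.0497]
top spot_point socket_medium_mid 0.35 [0.468  0.2722 0.1676]
top spot_point socket_large_mid 0.87 [ 0.4406 -0.3063  0.045 ]
top spot_point pump_pad 0.7 [0.4645 0.27   0.1669]
top spot_point pump_pad 0.62 [ 0.5366 -0.4377 -0.0017]
top spot_point pump_hinge 0.66 [0.6073 0.2739 0.0963]
top spot_point figure 0.71 [ 0.7027 -0.2157 -0.0018]
top spot_point rosette 0.75 [ 5.267e-01 -1.900e-01 -3.000e-04]
top spot_point gouge 0.58 [ 5.366e-01 -4.348e-01 -1.000e-04]
{'fx': 548.9893526069432, 'fy': 548.9893526069432, 'cx': 314.8773216861406, 'cy': 240.46429446077144} [[-0.093, 0.974, -0.207, 0.328], [-0.996, -0.091, 0.022, -0.061], [0.003, 0.208, 0.978, 1.195], [0.0, 0.0, 0.0, 1.0]]
scene spot_point seat 0.58 [0.5504 0.0392 0.0585]
scene spot_point seat 0.43 [ 0.5274 -0.195  -0.0014]
scene spot_point clamp 0.82 [ 0.5494  0.0419 -0.0019]
scene spot_point socket_small_mid 0
[... 231 characters left out ...]
pump_hinge 0.72 [0.6104 0.2705 0.0929]
scene spot_point pump_hinge 0.33 [ 0.5376 -0.4344 -0.004 ]
scene spot_point figure 0.76 [ 0.7005 -0.2104  0.    ]
scene spot_point figure 0.22 [ 0.5921 -0.3233  0.0466]
scene spot_point rosette 0.72 [ 5.281e-01 -1.943e-01 -2.000e-04]
scene spot_point gouge 0.97 [ 0.5395 -0.4353 -0.0048]
{'fx': 468.59298933809544, 'fy': 468.59298933809544, 'cx': 311.5348929918438, 'cy': 242.97730523307337} [[0.669, -0.61, 0.426, 0.949], [0.744, 0.546, -0.386, -0.445], [0.003, 0.575, 0.818, 0.89], [0.0, 0.0, 0.0, 1.0]]
1.1 [0.17077464 0.60123575 0.22259097] [1.37931562e-01 9.90441761e-01 5.04873120e-05 1.08118357e-05] [0.29511497 0.10090046 0.67903646] 0.08695042061995138
```

View pics/top0.png

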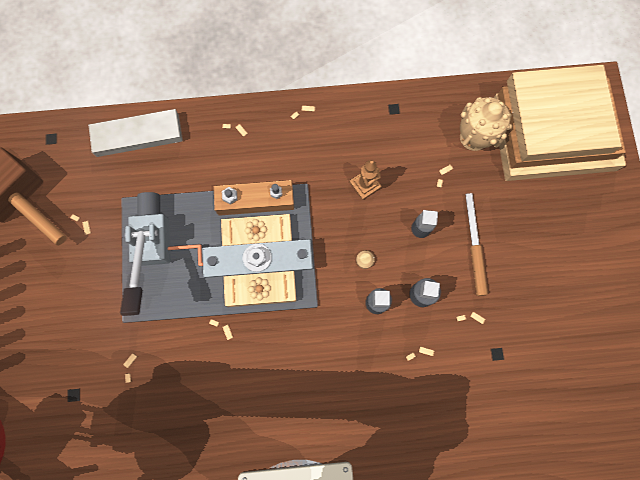

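View pics/scene0.png

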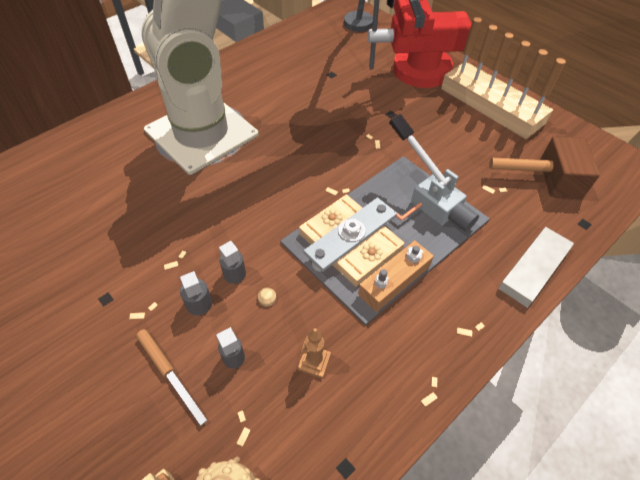

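The top view shows the clamp's nut at (257,257), the pad at (131,300), and the sockets at (378,300), (427,291) and (425,223). The scene view agrees: the nut is at (351,230) and the sockets at (232,262), (195,294) and (230,347). Next I'll zoom in for the nut size and the yaws.

```bash
python3 - <<'E'
import cv2,numpy as np
t=cv2.imread("pics/top0.png");s=cv2.imread("pics/scene0.png")
def c(i,x,y,w,h,W=400,H=300): return cv2.resize(i[y:y+h,x:x+w],(W,H),interpolation=cv2.INTER_CUBIC)
a=np.hstack([c(t,227,235,60,45),c(s,321,206,60,45)])
b=np.hstack([c(t,350,195,120,120,300,300),c(s,170,235,96,144,200,300),c(t,200,170,120,120,300,300)])
cv2.imwrite("pics/crop1.png",np.vstack([a,b]))
E
```

```text
(no output)
```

View pics/crop1.png

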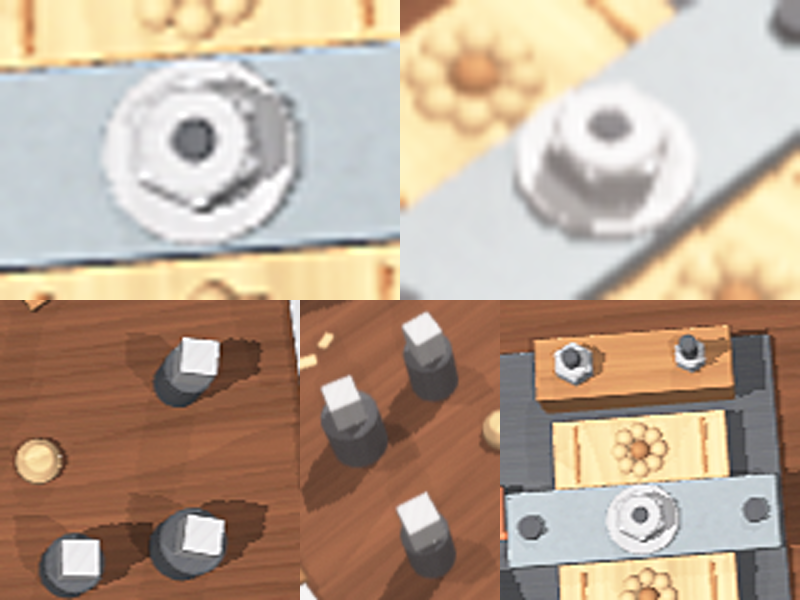

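Almost no stud shows above the clamp nut, and the nut is about 35 mm across flats. That makes it the 36 mm nut, so the large socket at top pixel (427,291) should fit. Next are the yaws and a refined seat position.

```bash
cat >> h.py <<'E'
def ray(cam,uv,z):
    m=r.camera_model(cam);T=np.array(m["T"])
    uv=np.atleast_2d(uv); d=np.c_[(uv[:,0]-m["cx"])/m["fx"],-(uv[:,1]-m["cy"])/m["fy"],-np.ones(len(uv))]@T[:3,:3].T
    o=T[:3,3]; return o+d*((z-o[2])/d[:,2:])
E
python3 - <<'E'
from h import *
t=cv2.imread("pics/top0.png");g=t.min(2).astype(int)
def blob(box,cond,near):
    x,y,w_,h_=box; m=np.zeros(g.shape,np.uint8); m[y:y+h_,x:x+w_]=cond[y:y+h_,x:x+w_]
    n,l,s,c=cv2.connectedComponentsWithStats(m); k=1+np.argmin(np.linalg.norm(c[1:]-near,axis=1)-0.05*np.sqrt(s[1:,4])); return l==k,c[k],s[k,4]
for n,p in(("small",(430,217)),("med",(382,298)),("large",(431,289))):
    m,c,a=blob((p[0]-14,p[1]-14,28,28),(g>150),p); v,u=np.nonzero(m)
    P=ray("top",np.c_[u,v],0.1); R=cv2.minAreaRect((P[:,:2]*1000).astype(np.float32)); print(n,a,R,P.mean(0).round(4))
hs=[]
for p in((212,261),(302,254)):
    m,c,a=blob((p[0]-9,p[1]-9,18,18),(t.max(2)<120),p); P=ray("top",c,0.056)[0]; hs.append(P);print(c,a,P.round(4))
d=hs[0]-hs[1];print("bridge y-axis yaw deg",np.degrees(np.arctan2(-d[0],d[1])),"mid",(hs[0]+hs[1])/2)
m,c,a=blob((250,250,14,14),(t.max(2)<150),(256,256));print("stud",c,a,ray("top",c,0.076))
E
```

```text
small 206 ((587.5675048828125, -324.89459228515625), (30.620563507080078, 29.095029830932617), 78.75900268554688) [ 0.5876 -0.3249  0.1   ]
med 213 ((431.5869140625, -207.716064453125), (28.022476196289062, 28.099695205688477), 83.34019470214844) [ 0.4321 -0.2079  0.1   ]
large 222 ((440.8957214355469, -307.9049377441406), (30.429141998291016, 28.97831153869629), 75.12973022460938) [ 0.4409 -0.3079  0.1   ]
[212.  261.5] 2 [0.545  0.1335 0.056 ]
[301.48387097 253.93548387] 31 [ 0.5436 -0.0553  0.056 ]
bridge y-axis yaw deg -0.40674728759185963 mid [0.5443134 0.0391178 0.056    ]
stud [255.58064516 255.5483871 ] 31 [[0.54530358 0.0395934  0.076     ]]
```

arm_command(xyz=[[0.286,-0.329,-0.02],[0.286,-0.329,-0.02],[0.286,-0.329,-0.02],[0.286,-0.329,-0.02],[0.286,-0.329,-0.02],[0.286,-0.329,-0.02],[0.286,-0.329,-0.02],[0.286,-0.329,-0.02],[0.286,-0.329,-0.02],[0.286,-0.329,-0.02],[0.286,-0.329,-0.02],[0.286,-0.329,-0.02],[0.286,-0.329,-0.02],[0.286,-0.329,-0.02]], rot=[[0,0,0],[0,0,0],[0,0,0],[0,0,0],[0,0,0],[0,0,0],[0,0,0],[0,0,0],[0,0,0],[0,0,0],[0,0,0],[0,0,0],[0,0,0],[0,0,0]], grip=0)

```text
time: 2.27
ee_pos: [0.4561, 0.2733, 0.2026]
eef_rot: [0.137, 0.991, 0.0, -0.0]
ft_force: [0.1, 0.6, -0.7]
width: 0.0037
grip_force: 0.0
```

arm_command(xyz=[[0,0,-0.035],[0,0,-0.065],[0,0,-0.09],[0,0,-0.115],[0,0,-0.13],[0,0,-0.14],[0,0,-0.14],[0,0,-0.14]], rot=[[0,0,0],[0,0,0],[0,0,0],[0,0,0],[0,0,0],[0,0,0],[0,0,0],[0,0,0]])

```text
time: 2.93
ee_pos: [0.4571, 0.2744, 0.0638]
eef_rot: [0.137, 0.991, 0.001, 0.001]
ft_force: [0.5, -2.0, 8.9]
width: 0.0004
grip_force: 4.4
```

arm_command(xyz=[[0,0,-0.003],[0,0,-0.003],[0,0,-0.003]], rot=[[0,0,0],[0,0,0],[0,0,0]])

```text
time: 3.18
ee_pos: [0.4575, 0.2745, 0.0625]
eef_rot: [0.137, 0.991, 0.002, 0.001]
ft_force: [-3.9, -5.5, 25.7]
width: 0.0003
grip_force: 12.9
```

```bash
python3 - <<'E'
from h import *
for c in("scene","top"): snap(c,"p1"+c+".png"); pts(["pump_pad","pump_hinge"],c)
E
```

```text
scene spot_point pump_pad 0.81 [0.4553 0.2715 0.06  ]
scene spot_point pump_hinge 0.96 [0.6097 0.2709 0.0945]
top spot_point pump_hinge 0.84 [0.6077 0.2697 0.0924]
top spot_point pump_hinge 0.23 [ 0.5862 -0.3281  0.0488]
```

The lever is on its stop at full depth, so here come the up stroke and the second press.

arm_command(xyz=[[0,0,0.04],[0,0,0.08],[0,0,0.12],[0,0,0.143],[0,0,0.143],[0,0,0.143],[0,0,0.143],[0,0,0.143],[0,0,0.143],[0,0,0.143],[0,0,0.108],[0,0,0.078],[0,0,0.053],[0,0,0.028],[0,0,0.013],[0,0,0.002],[0,0,0.002],[0,0,0.002]], rot=[[0,0,0],[0,0,0],[0,0,0],[0,0,0],[0,0,0],[0,0,0],[0,0,0],[0,0,0],[0,0,0],[0,0,0],[0,0,0],[0,0,0],[0,0,0],[0,0,0],[0,0,0],[0,0,0],[0,0,0],[0,0,0]])

```text
time: 4.98
ee_pos: [0.4582, 0.2725, 0.0632]
eef_rot: [0.138, 0.99, 0.001, 0.001]
ft_force: [-2.5, -3.8, 17.7]
width: 0.0003
grip_force: 9.0
```

arm_command(xyz=[[0,0,0.04],[0,0,0.08],[0,0,0.12],[0,0,0.141],[0,0,0.141],[0,0,0.141],[0,0,0.141],[0,0,0.141],[0,0,0.141],[0,0,0.141],[0,0,0.106],[0,0,0.076],[0,0,0.051],[0,0,0.026],[0,0,0.011],[0,0,0],[0,0,0],[0,0,0]], rot=[[0,0,0],[0,0,0],[0,0,0],[0,0,0],[0,0,0],[0,0,0],[0,0,0],[0,0,0],[0,0,0],[0,0,0],[0,0,0],[0,0,0],[0,0,0],[0,0,0],[0,0,0],[0,0,0],[0,0,0],[0,0,0]])

```text
time: 6.48
ee_pos: [0.4582, 0.2725, 0.0632]
eef_rot: [0.138, 0.99, 0.001, 0.001]
ft_force: [-2.2, -3.7, 17.7]
width: 0.0001
grip_force: 9.0
```

arm_command(xyz=[[0,0,0.04],[0,0,0.08],[0,0,0.12],[0,0,0.14],[0,0,0.14],[0,0,0.14],[0,0,0.14],[0,0,0.14],[0,0,0.14],[0,0,0.14]], rot=[[0,0,0],[0,0,0],[0,0,0],[0,0,0],[0,0,0],[0,0,0],[0,0,0],[0,0,0],[0,0,0],[0,0,0]])

```text
time: 7.32
ee_pos: [0.4564, 0.2719, 0.2005]
eef_rot: [0.138, 0.99, -0.001, -0.001]
ft_force: [0.7, -0.8, -0.4]
width: 0.0004
grip_force: 0.0
```

```bash
python3 - <<'E'
from h import *
for c in("scene",): snap(c,"p2"+c+".png"); pts(["pump_pad"],c)
s=r.read_state();print(s["ee_pos"],s["joint_positions"])
E
```

```text
scene spot_point pump_pad 0.92 [0.4701 0.2721 0.1719]
[0.45659429 0.27208368 0.20099151] [-0.83135578  0.13639537  0.2280932   1.75018727 -0.0322281   1.25965091
  0.69856378]
```

arm_command(xyz=[[-0.016,-0.58,0],[-0.016,-0.58,0],[-0.016,-0.58,0],[-0.016,-0.58,0],[-0.016,-0.58,0],[-0.016,-0.58,0],[-0.016,-0.58,0],[-0.016,-0.58,0],[-0.016,-0.58,0],[-0.016,-0.58,0],[-0.016,-0.58,0],[-0.016,-0.58,0],[-0.016,-0.58,0],[-0.016,-0.58,0],[-0.016,-0.58,0],[-0.016,-0.58,0],[-0.016,-0.58,0],[-0.016,-0.58,0]], rot=[[0,0,0],[0,0,0],[0,0,0],[0,0,0],[0,0,0],[0,0,0],[0,0,0],[0,0,0],[0,0,0],[0,0,0],[0,0,0],[0,0,0],[0,0,0],[0,0,0],[0,0,0],[0,0,0],[0,0,0],[0,0,0]], grip=0.6)

```text
time: 8.92
ee_pos: [0.4413, -0.3063, 0.2014]
eef_rot: [0.137, 0.991, 0.0, -0.0]
ft_force: [-0.9, 0.0, -0.7]
width: 0.0524
grip_force: 0.0
```

arm_command(xyz=[[0,-0.001,-0.035],[0,-0.001,-0.07],[0,-0.001,-0.1],[0,-0.001,-0.125],[0,-0.001,-0.139],[0,-0.001,-0.139],[0,-0.001,-0.139]], rot=[[0,0,0],[0,0,0],[0,0,0],[0,0,0],[0,0,0],[0,0,0],[0,0,0]])

```text
time: 9.5
ee_pos: [0.4412, -0.3071, 0.0621]
eef_rot: [0.137, 0.991, 0.001, -0.0]
ft_force: [-0.2, 0.0, 0.4]
width: 0.0522
grip_force: 0.0
```

arm_command(xyz=[[0,0,0],[0,0,0],[0,0,0],[0,0,0],[0,0,0],[0,0,0],[0,0,0]], rot=[[0,0,0],[0,0,0],[0,0,0],[0,0,0],[0,0,0],[0,0,0],[0,0,0]], grip=0, squeeze=40)

```text
time: 10.08
ee_pos: [0.4411, -0.3084, 0.0628]
eef_rot: [0.138, 0.99, 0.0, 0.0]
ft_force: [0.5, 3.0, 3.7]
width: 0.0296
grip_force: 39.9
```

arm_command(xyz=[[0,0,0.02],[0,0,0.05],[0,0,0.09],[0,0,0.13],[0.1,0.35,0.13],[0.1,0.35,0.13],[0.1,0.35,0.13],[0.1,0.35,0.13],[0.1,0.35,0.13],[0.1,0.35,0.13],[0.1,0.35,0.13],[0.1,0.35,0.13],[0.104,0.349,0.13],[0.104,0.349,0.13],[0.104,0.349,0.13],[0.104,0.349,0.13],[0.104,0.349,0.13],[0.104,0.349,0.13]], rot=[[0,0,0],[0,0,0],[0,0,0],[0,0,0],[0,0,0.276],[0,0,0.276],[0,0,0.276],[0,0,0.276],[0,0,0.276],[0,0,0.276],[0,0,0.276],[0,0,0.276],[0,0,0.276],[0,0,0.276],[0,0,0.276],[0,0,0.276],[0,0,0.276],[0,0,0.276]])

```text
time: 11.58
ee_pos: [0.5445, 0.0388, 0.1925]
eef_rot: [0.002, 1.0, -0.0, -0.0]
ft_force: [-0.2, 0.8, -5.2]
width: 0.0299
grip_force: 39.9
```

```bash
python3 - <<'E'
from h import *
a=snap("scene");pts(["socket_large_mid"],"scene")
b=snap("top");pts(["socket_large_mid"],"top")
s=r.read_state();print(s["ee_pos"],s["eef_rot"],s["width"],s["ft_force"],s["joint_positions"])
c=np.hstack([cv2.resize(a[130:310,240:440],(400,360)),cv2.resize(b[180:330,160:327],(400,360))])
cv2.imwrite("pics/over.png",c[:,:,::-1])
E
```

```text
scene spot_point socket_large_mid 0.83 [0.5408 0.038  0.1761]
[0.54473128 0.03971604 0.19265791] [8.36488464e-04 9.99999643e-01 1.02444847e-04 6.33425097e-05] 0.029590510381834412 [ 0.12888364 -0.53029529 -5.80071843] [-0.63618211  0.18457315  0.54279212  1.7396693  -0.1004371   1.24478917
  1.50043659]
```

View pics/over.png

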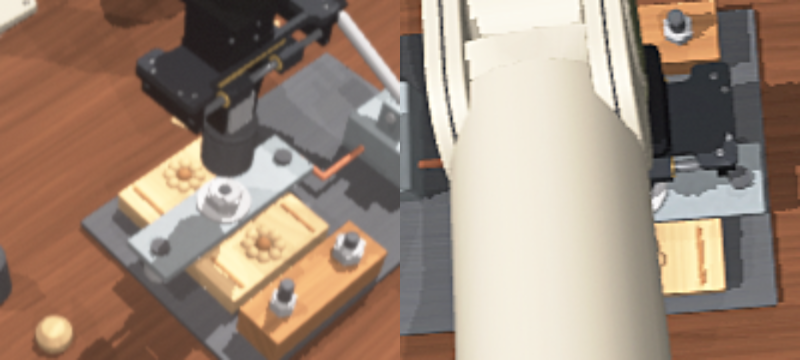

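The large socket is held level above the nut, with its rim at about (230,165) in the left crop and the nut at (222,197). Now down onto it.

arm_command(xyz=[[0,0,-0.025],[0,0,-0.045],[0,0,-0.052],[0,0,-0.056],[0,0,-0.058],[0,0,-0.06],[0,0,-0.06]], rot=[[0,0,0],[0,0,0],[0,0,0],[0,0,0],[0,0,0],[0,0,0],[0,0,0]])

```text
time: 12.37
ee_pos: [0.5453, 0.0403, 0.1332]
eef_rot: [0.0, 1.0, 0.0, 0.001]
ft_force: [0.2, -0.4, -4.8]
width: 0.0296
grip_force: 39.9
```

arm_command(xyz=[[0,0,-0.004],[0,0,-0.007],[0,0,-0.01],[0,0,-0.012],[0,0,-0.014],[0,0,-0.015],[0,0,-0.015]], rot=[[0,0,0],[0,0,0],[0,0,0],[0,0,0],[0,0,0],[0,0,0],[0,0,0]])

```text
time: 12.95
ee_pos: [0.5451, 0.0404, 0.1187]
eef_rot: [0.0, 1.0, 0.0, 0.0]
ft_force: [-5.0, -0.3, 7.9]
width: 0.0298
grip_force: 40.0
```

arm_command(xyz=[[0,0,-0.001],[0,0,-0.001],[0,0,-0.001],[0,0,-0.001]], rot=[[0,0,0],[0,0,0],[0,0,0],[0,0,0]])

```text
time: 13.28
ee_pos: [0.5454, 0.0405, 0.1186]
eef_rot: [0.0, 1.0, 0.001, 0.001]
ft_force: [-7.3, 0.2, 15.8]
width: 0.0297
grip_force: 40.0
```

```bash
python3 - <<'E'
from h import *
snap("scene","fin.png");pts(["socket_large_mid","socket_small_mid","socket_medium_mid","pump_pad","figure","rosette","gouge"],"scene")
s=r.read_state();print(s["time"],s["ee_pos"],s["ft_force"],s["grip_force"],s["width"])
E
```

```text
scene spot_point socket_large_mid 0.7 [0.541  0.0416 0.1019]
scene spot_point socket_large_mid 0.25 [ 0.5899 -0.3202  0.0467]
scene spot_point socket_small_mid 0.81 [ 0.5894 -0.3227  0.0472]
scene spot_point pump_pad 0.95 [0.4716 0.2714 0.1669]
scene spot_point figure 0.78 [ 0.6976 -0.2104  0.0008]
scene spot_point rosette 0.71 [ 0.5291 -0.1922  0.    ]
scene spot_point gouge 0.76 [ 0.5384 -0.4341 -0.0056]
13.6833 [0.54538567 0.04051547 0.11862714] [-7.65902869  0.61112259 15.35491669] 39.96374594698484 0.029941407897775794
```

View pics/fin.png

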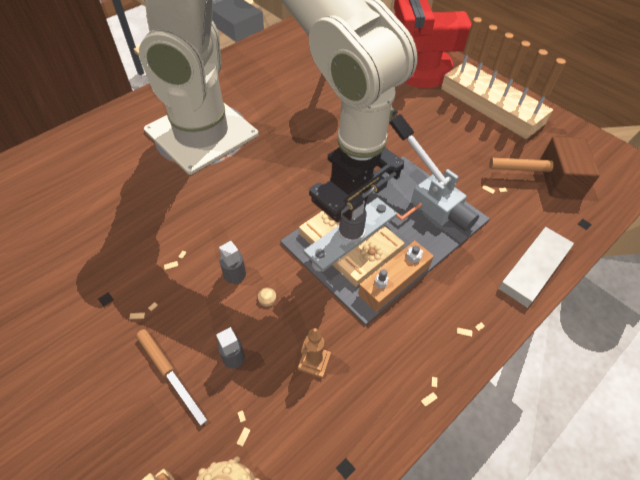

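The large socket sits on the washer at (352,222). The other two stand upright at (232,262) and (230,347), and the lever is up at (400,125). Everything is in place, so I'm handing in.

```bash
python3 -c "
from bench import r
print(r.close_job())"
```

```text
the job is handed in; nothing more can be done
None
```

Job handed in (no verdict was returned): I pumped the lever three full strokes, the large socket is held fully home on the clamp nut, and the other two sockets, the figure, the rosette and the gouge were left untouched.

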